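# Tip the pipette-tip box onto its base and push it into the bench corner

### The job

The pipette-tip box has been left standing on its end. Without gripping or lifting it, push it near the top with the fingers so that it tips over onto its base (clear lid up), then push it along the bench until it lies flush against both bars of the metal corner stop. Leave the small things round about where they are.

Things in the scene. Friction and masses are not known exactly. Their poses are not given: they have to be found in the camera images.
- tip_box_center (a point): Centre of the closed pipette-tip box, 102 x 70 x 57 mm (own x, y, z), about 0.2 kg, loose, one piece. Own z: from the opaque base (35 mm) to the clear lid (22 mm). At the start it stands on a 70 x 57 mm end, 102 mm tall, own x up, lid roughly towards the robot, base towards the corner stop's back bar: it must fall away from the robot.
- corner_stop: L of two aluminium bars fixed to the bench, 25 mm high, 12 mm thick. Origin: inner corner, at bench level. Back bar: inner face at own x = 0, 150 mm along -y. Side bar: inner face at own y = 0, 78 mm along -x. Own x points away from the robot within 0.25 rad. The box belongs in x < 0, y < 0, a 70 mm end on the back bar, a 102 mm side on the side bar.
- oil_bottle: small white bottle with a screw cap, 40 mm diameter, 80 mm high, loose, upright, stands to the left of the tip box, some 0.14 m from it; origin at the centre of its underside
- vial: small pale grey plastic vial with a white cap, 27 mm diameter, 60 mm high, loose, upright, just outside (left of) the side bar; origin at the centre of its underside
- beaker: empty clear plastic beaker, 57 mm diameter, 70 mm high, loose, upright, some 0.2 m to the right of the corner stop's bay; origin at the centre of its underside
- petri_dish: clear flat dish, 62 mm diameter, 13 mm high, loose, to the right of the tip box; origin at the centre of its underside
There are look-alikes about, which are no part of the job. There is more than one size of the corner_stop; the one meant has the size given above.

How it is judged (in metres and radians):
On the way:
1. the tip box lies on its base, lid up (angle between tip_box_center's own z axis and vertical below 0.1 rad and height (world z) of tip_box_center below 0.035 m), for 0.2 s.
At the end, for the whole second after the job is handed in: The tip box lies on its base, lid up, flat on the bench, its end within 6 mm of the back bar and its side within 6 mm of the side bar, parallel to them within 0.07 rad (angle between tip_box_center's own z axis and vertical below 0.06 rad and height (world z) of tip_box_center below 0.033 m and x of tip_box_center in the frame of corner_stop between -0.057 and -0.045 m and y of tip_box_center in the frame of corner_stop between -0.041 and -0.029 m and angle between the x axis of tip_box_center and the x axis of corner_stop, either way round below 0.07 rad); the robot touches nothing.
It fails at once if the tip box is lifted off the bench (height (world z) of tip_box_center above 0.072 m or (angle between tip_box_center's own z axis and vertical below 0.15 rad and height (world z) of tip_box_center above 0.044 m)).
It fails at once if the tip box is tipped onto its lid or onto a side (angle between tip_box_center's own z axis and vertical above 2.2 rad or angle between tip_box_center's own y axis and vertical below 0.8 rad or angle between tip_box_center's own y axis and vertical above 2.34 rad).
It fails at once if a small thing round about is moved more than 20 mm or knocked over (distance of any of oil_bottle, vial, beaker, petri_dish from where it was at the start of the episode above 0.02 m or angle between any of oil_bottle, vial, beaker's own z axis and vertical above 0.6 rad).
It also fails if it takes over 58 s, if anything falls off the work surface, if the arm or the gripper's body presses on something with over 40 N, if the wrist force passes 120 N, or if a joint passes its speed limit or range.

### The arm

A 6-joint arm with a two-finger parallel gripper is mounted at the origin on a cart in front of the work surface, level with it; the furniture and walls round the work are solid. World frame = base frame: x ahead of the robot, y to its left, z up, the work surface at z = 0. Lengths are in m, angles in degrees, forces in N, time in s.
With the tool pointing down it reaches from about 0.35 to 0.875 m from the base axis. Payload 4.2 kg.
Tool frame: the origin (TCP) lies midway between the tips of the shut fingers; the grasp point (between the pads) lies 19 mm behind it; z points along the fingers, y is the direction in which the jaws open and shut (so a half turn about z gives the same grasp; the last joint's range is limited). The gripper opens to 87 mm and grips with 3 to 60 N. Pads are 19 mm wide; open, the fingers measure 117 mm over their backs; the gripper's body (75 mm by 190 mm) begins 51 mm behind the grasp point.
Start: joints at [14.817, 22.042, 0.453, 0, -68.411, -14.817], TCP at [0.625, 0, 0.223] pointing down, gripper open.
Joint ranges: [-179.83, 179.83], [-69.29, 118.12], [-61.27, 80.66], [-181.25, 117.63], [-171.15, -9.14], [-177.46, 177.46]. Speed limits (degrees/s): [159.86, 159.86, 180, 180, 180, 180].

### API

Orientations are given as a 3x3 rotation matrix whose columns are the frame's x, y, z axes.
In Python, from station import sense, capture, finish_job gives the robot as it stands. The module is installed in compiled form; this text tells all that it offers.
- The arm moves only by the shell command python3 -m jog 'ROWS' [OPENING]. ROWS is JSON, a list of rows, each a list of 6 numbers: the shift along the tool's x, y, z in cm, then the turn, a rotation vector about the tool's x, y, z in degrees. In form: [[dx, dy, dz, wx, wy, wz], ...]. A call has exactly 5 rows; each row shifts and turns the commanded pose from where the row before left it, along the tool's axes as they then stand; what a row does not reach is not made up. A row lasts 1/12 s, in which the tool goes at most 41.7 mm and 7.16 degrees, less where a joint would pass 70% of its speed; a pose out of reach is approached as far as the arm can. A call is refused whole if a number of a shift passes 4.17 or a number of a turn 7.16, either way. A call with a gripper value outside its range is refused whole. OPENING is the finger opening in cm, from 0 to 8.7, set as the call begins (- or left out, the last holds). The fingers move at their own pace and stop on an object; the grip force is fixed at half the most. Time passes only in rows, so rows that do not move let the fingers close, or fill a call up. It gives the time, the measured TCP pose, the force and the opening at its end, in the units of the state.
- sense(): the state, without advancing time (a new reading comes with each control period).
- capture(name): name is "scene" or "side" or "wrist"; returns a dict with "frame" (420x560x3 uint8, red, green, blue), "fx", "fy", "cx", "cy" (pixels), "world_to_cam" (4x4, takes a point from world to camera coordinates). Camera axes: x right, y up, looking along -z (the intrinsics and any distortion apply to the point x, -y, -z); pixel columns grow to the right and rows downward; lengths in m; the calibration is good to about 2 mm. A picture is of the moment at which its call begins. There is no depth.
- finish_job(): hands the job in, once; it reports no verdict.
The state is a dict: "time_s": time; "joints": joint angles; "joint_velocities": joint speeds; "effort": joint torques, N m; "tcp_pos": TCP position; "ee_rot": TCP orientation; "wrist_force": force on the tool from outside, world axes, zero at the start; "moment": the same for the moment, N m; "gripper_width": opening from 0.0 (shut) to 1.0 (fully open).
Only numpy, scipy, OpenCV 4.12 (cv2) and the standard library are available. Lean on these libraries where they do the work, as an engineer would, in place of code of your own. Each camera call takes 0.05 s, during which the arm holds its last target.

## Working session

There is one attempt and no reset: what is moved stays moved. The work goes in short steps, Python scripts to look and compute and a shell command to move; the robot and the scene stay as the last step left them, time stands still between calls to the robot, and variables do not carry over. Pictures are saved under pics/ and viewed, and the job is handed in when it is done.

```bash
mkdir -p pics; ls; cat > h.py <<'E'
import numpy as np, cv2, json
from station import sense, capture
def snap(n,tag):
    c=capture(n); cv2.imwrite(f'pics/{tag}.png',cv2.cvtColor(c['frame'],cv2.COLOR_RGB2BGR))
    d={k:(np.array(v).tolist()) for k,v in c.items() if k!='frame'}
    json.dump(d,open(f'pics/{tag}.json','w')); print(tag,d.keys()); return c
def load(tag):
    return json.load(open(f'pics/{tag}.json'))
def ray(c,u,v):
    T=np.array(c['world_to_cam']);R=T[:3,:3];t=T[:3,3]
    d=np.array([(u-c['cx'])/c['fx'],-(v-c['cy'])/c['fy'],-1.]);
    return -R.T@t, R.T@d
def onz(c,u,v,z=0):
    o,d=ray(c,u,v); return o+d*(z-o[2])/d[2]
def proj(c,p):
    T=np.array(c['world_to_cam']);q=T[:3,:3]@np.array(p)+T[:3,3]
    return c['cx']+c['fx']*q[0]/-q[2], c['cy']+c['fy']*(-q[1])/-q[2]
def tri(obs):
    A=np.zeros((3,3));b=np.zeros(3)
    for c,u,v in obs:
        o,d=ray(c,u,v);d=d/np.linalg.norm(d);P=np.eye(3)-np.outer(d,d);A+=P;b+=P@o
    p=np.linalg.solve(A,b)
    return p,[np.round(np.array(proj(c,p))-[u,v],1).tolist() for c,u,v in obs]
def crop(tag,u0,v0,u1,v1,k=4):
    im=cv2.imread(f'pics/{tag}.png')[v0:v1,u0:u1]
    cv2.imwrite(f'pics/{tag}_c{u0}_{v0}.png',cv2.resize(im,None,fx=k,fy=k,interpolation=cv2.INTER_CUBIC))
E
python3 - <<'E'
from h import *
for n in ['scene','side','wrist']: 
    c=snap(n,n+'0'); print({k:np.round(v,3).tolist() for k,v in c.items() if k!='frame'})
print(sense())
E
```

```text
pics
scene0 dict_keys(['fx', 'fy', 'cx', 'cy', 'world_to_cam'])
{'fx': 452.48, 'fy': 452.48, 'cx': 274.362, 'cy': 203.367, 'world_to_cam': [[-0.734, -0.678, -0.025, 0.428], [0.266, -0.322, 0.909, -0.201], [-0.624, 0.661, 0.417, -0.639], [0.0, 0.0, 0.0, 1.0]]}
side0 dict_keys(['fx', 'fy', 'cx', 'cy', 'world_to_cam'])
{'fx': 454.64, 'fy': 454.64, 'cx': 270.805, 'cy': 204.685, 'world_to_cam': [[-0.8, -0.6, -0.015, 0.492], [0.216, -0.31, 0.926, -0.15], [-0.56, 0.737, 0.377, -0.875], [0.0, 0.0, 0.0, 1.0]]}
wrist0 dict_keys(['fx', 'fy', 'cx', 'cy', 'world_to_cam'])
{'fx': 343.107, 'fy': 343.107, 'cx': 276.956, 'cy': 212.153, 'world_to_cam': [[-1.0, 0.0, 0.002, 0.624], [-0.001, -0.97, -0.241, 0.03], [0.002, -0.241, 0.97, -0.389], [0.0, 0.0, 0.0, 1.0]]}
{'time_s': 0.15, 'joints': array([ 1.48173589e+01,  2.20806755e+01,  3.99028866e-01, -1.97007462e-02,
       -6.84125872e+01, -1.48144876e+01]), 'joint_velocities': array([-0.02423343, -0.13673403,  0.21779852,  0.13766735,  0.01323414,
       -0.04772951]), 'effort': array([ 3.86667998e-04, -3.91052306e+01,  1.87588084e+01,  4.22235444e+00,
        1.23758311e-02, -1.38926293e-04]), 'tcp_pos': array([6.24549914e-01, 2.02267274e-05, 2.21721410e-01]), 'ee_rot': array([[-7.65624557e-05, -9.99998600e-01, -1.67174313e-03],
       [-9.99999991e-01,  7.67489832e-05, -1.11512783e-04],
       [ 1.11640932e-04,  1.67173457e-03, -9.99998596e-01]]), 'wrist_force': array([ 0.35983322, -0.08635454,  0.40731524]), 'moment': array([-0.00644783, -0.05082909, -0.02187632]), 'gripper_width': 1.0006436232480038}
```

View pics/scene0.png

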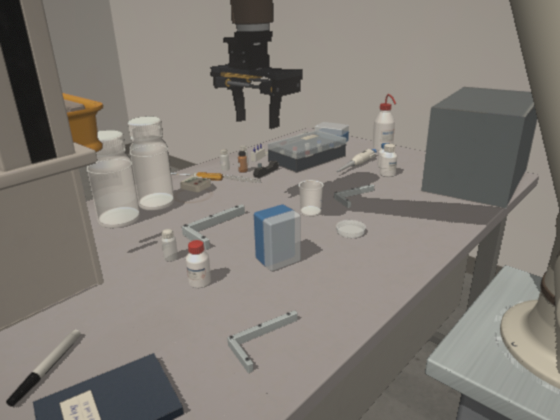

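View pics/side0.png

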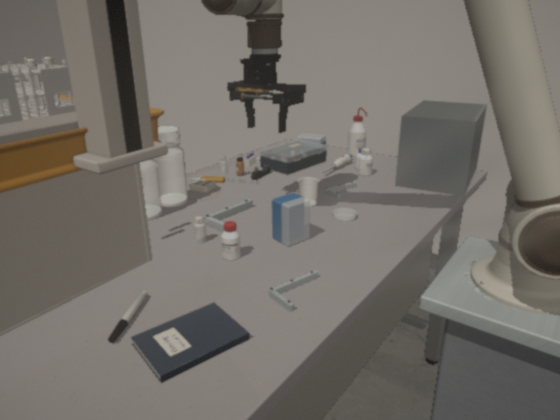

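View pics/wrist0.png

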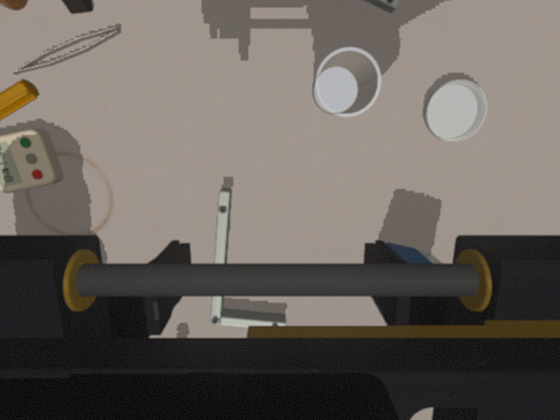

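Scene picture: the tip box is at (277,238), blue base away from the robot and lid towards it. There are three L's: A at (185,230) to (245,208), with the vial beside it; B at (232,338) to (297,316), near the robot; C at (350,192), far right. A fits because it lies behind the box's base side and the vial is just outside it. I'll check its size in enlarged crops.

```bash
python3 - <<'E'
from h import *
crop('scene0',150,190,360,350,4)
crop('side0',170,180,380,330,4)
crop('wrist0',190,170,460,340,3)
E
```

```text
(no output)
```

View pics/scene0_c150_190.png

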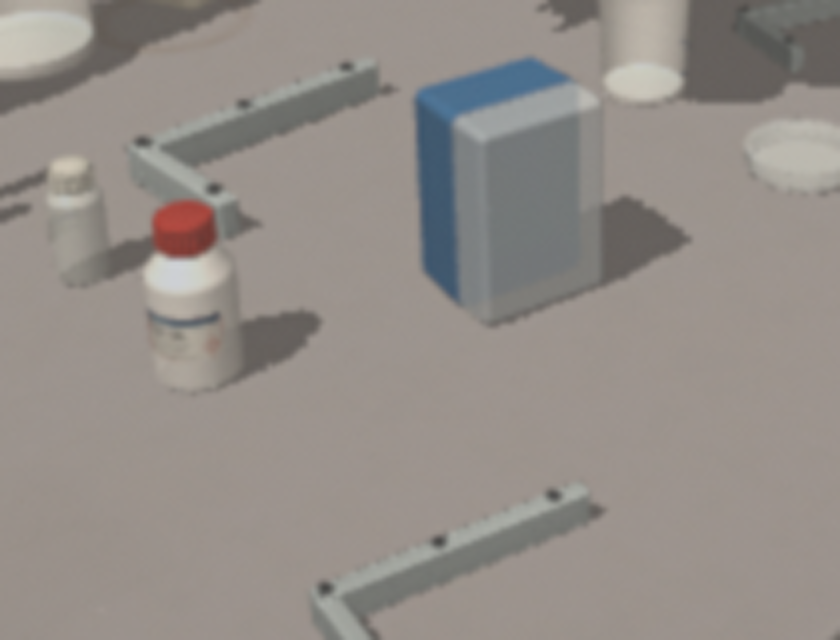

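View pics/side0_c170_180.png

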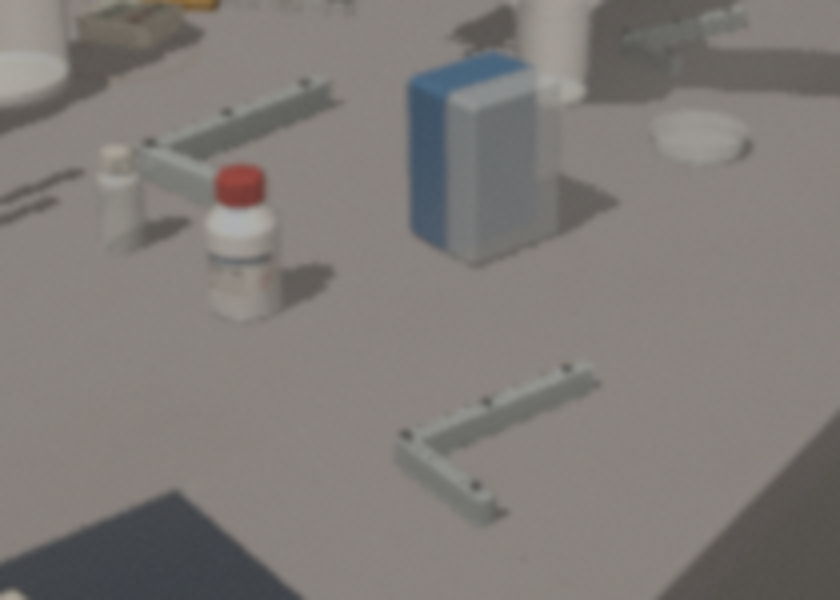

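View pics/wrist0_c190_170.png

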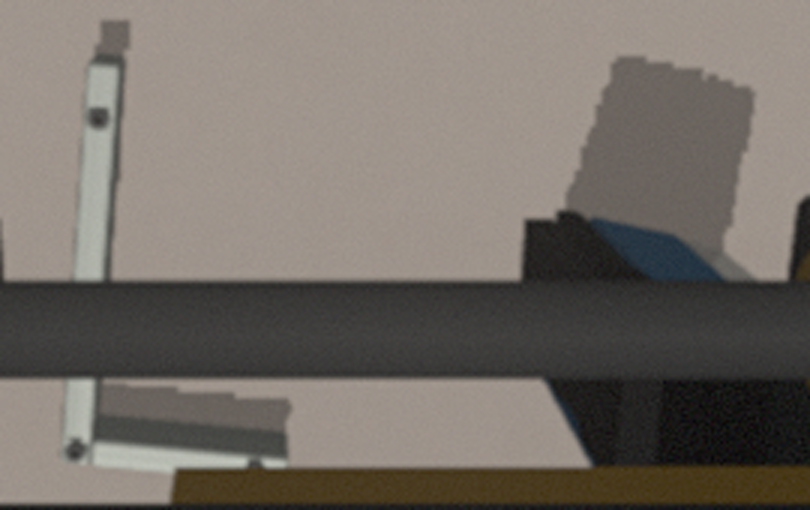

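```bash
cat > m0.py <<'E'
from h import *
S,D,W=load('scene0'),load('side0'),load('wrist0')
s=lambda x,y:(S,150+x/4,190+y/4)
d=lambda x,y:(D,170+x/4,180+y/4)
w=lambda x,y:(W,190+x/3,170+y/3)
for n,o in dict(
 Ahole_c=[s(142,142),d(150,143),w(75,450)],Ahole_m=[s(243,104),d(227,112)],Ahole_f=[s(346,66),d(305,83),w(97,117)],
 Bhole_c=[s(325,588),d(405,435)],Bhole_f=[s(553,495),d(567,368)],Bhole_m=[s(438,541),d(486,402)],
 box_tBL=[s(416,97),d(408,85)],box_tBR=[s(531,58),d(495,53)],box_bBL=[s(422,270),d(410,235)],box_bFL=[s(490,325),d(478,265)],
 vialcap=[s(70,165),d(117,153)],oilcap=[s(184,208),d(241,172)]).items():
    p,e=tri(o); print(n,np.round(p,3),e)
for n,o,z in [('Ahc',s(142,142),.025),('Ahc',d(150,143),.025),('Ahc',w(75,450),.025),('Ahf',s(346,66),.025),('Ahf',w(97,117),.025),('Ahs',s(213,187),.025),('Ahs_w',w(255,463),.025),
 ('A outer end of side w',w(287,460),.025),('A inner corner w',w(97,443),.025),('far end inner w',w(123,65),.025),('far end outer w',w(92,65),.025),
 ('bFL',s(490,325),0),('bFL',d(478,265),0),('bBL',s(422,270),0),('bFR',s(600,280),0),('tBL',s(416,97),.102),('tBR',s(531,58),.102),('tFR',s(602,97),.102),('tFL',s(487,140),.102),
 ('tBL',d(408,85),.102),('tBR w',w(592,218),.102),
 ('oil base',s(195,378),0),('oil base',d(243,308),0),('vial base',s(82,272),0),('vial b',d(121,240),0),('beaker',s(642,82),0),('beaker w',(W,338,90),0),('petri w',(W,455,112),0.0),('petri s',(S,351,231),0.0)]:
    print(n,np.round(onz(*o,z),3))
E
python3 m0.py
```

```text
Ahole_c [0.697 0.156 0.022] [[-0.3, -0.3], [0.0, 0.2], [0.5, -0.5]]
Ahole_m [0.688 0.092 0.023] [[-0.2, -0.3], [0.1, 0.3]]
Ahole_f [0.682 0.021 0.022] [[-0.4, -0.2], [-0.1, 0.1], [0.8, -0.7]]
Bhole_c [0.374 0.319 0.013] [[-0.4, -0.6], [0.4, 0.4]]
Bhole_f [0.342 0.229 0.016] [[-0.2, -0.2], [0.2, 0.2]]
Bhole_m [0.358 0.276 0.015] [[-0.2, -0.2], [0.2, 0.2]]
box_tBL [0.517 0.123 0.091] [[-0.0, -0.0], [0.0, 0.0]]
box_tBR [0.495 0.068 0.098] [[-0.0, -0.1], [0.0, 0.1]]
box_bBL [ 0.517  0.124 -0.003] [[0.2, 0.4], [-0.2, -0.3]]
box_bFL [0.454 0.145 0.004] [[-0.1, -0.1], [0.1, 0.1]]
vialcap [0.647 0.231 0.055] [[-0.0, -0.0], [0.0, 0.0]]
oilcap [0.538 0.245 0.077] [[0.1, 0.1], [-0.1, -0.1]]
Ahc [0.689 0.16  0.025]
Ahc [0.692 0.16  0.025]
Ahc [0.696 0.154 0.025]
Ahf [0.676 0.026 0.025]
Ahf [0.683 0.021 0.025]
Ahs [0.622 0.167 0.025]
Ahs_w [0.626 0.16  0.025]
A outer end of side w [0.614 0.159 0.025]
A inner corner w [0.688 0.151 0.025]
far end inner w [0.673 0.002 0.025]
far end outer w [0.684 0.002 0.025]
bFL [0.458 0.141 0.   ]
bFL [0.459 0.138 0.   ]
bBL [0.515 0.127 0.   ]
bFR [0.444 0.078 0.   ]
tBL [0.502 0.138 0.102]
tBR [0.49  0.074 0.102]
tFR [0.437 0.085 0.102]
tFL [0.448 0.149 0.102]
tBL [0.502 0.144 0.102]
tBR w [0.529 0.033 0.102]
oil base [ 0.528  0.256 -0.   ]
oil base [0.534 0.253 0.   ]
vial base [0.641 0.236 0.   ]
vial b [0.647 0.233 0.   ]
beaker [ 0.565 -0.106  0.   ]
beaker w [ 0.559 -0.102  0.   ]
petri w [ 0.433 -0.08   0.   ]
petri s [ 0.436 -0.082  0.   ]
```

Wrist picture: A's holes span 136 mm and B's 96 mm, so A is the 150 mm stop. Its inner corner is near (0.688, 0.151) with yaw about -5.5°. The box footprint centre is about (0.48, 0.10), yaw about -13°. I'll go behind the box, turn the jaws across the push direction, and look from there.

```bash
python3 -m jog '[[-1.5,2.6,0,0,0,0],[-1.7,3.1,0,0,0,0],[-1.7,3.1,0,0,0,0],[-1.7,3.1,0,0,0,0],[-1.7,3.1,0,0,0,0]]' 2.5
python3 -m jog '[[-1.7,3.1,0,0,0,0],[-1.7,3.1,0,0,0,0],[0,0,0,0,0,6],[0,0,0,0,0,7],[0,0,0,0,0,7]]'
python3 -m jog '[[0,0,0,0,0,7],[0,0,0,0,0,7],[0,0,0,0,0,7],[0,0,0,0,0,7],[0,0,0,0,0,7]]'
python3 -m jog '[[0,0,0,0,0,7],[0,0,0,0,0,7],[0,0,0,0,0,7],[0,0,0,0,0,7],[0,0,0,0,0,7]]'
python3 -m jog '[[0,0,0,0,0,7],[0,0,0,0,0,6],[0,0,0,0,0,0],[0,0,0,0,0,0],[0,0,0,0,0,0]]'
python3 - <<'E'
from h import *
snap('wrist','w1'); s=sense(); print(s['tcp_pos'],s['ee_rot'],s['joints'],s['gripper_width'])
E
```

```text
time_s: 0.57
tcp_pos: [0.4733, 0.0833, 0.2221]
ee_rot: [[-0.001, -1.0, -0.001], [-1.0, 0.001, -0.0], [0.0, 0.001, -1.0]]
wrist_force: [0.8, 1.2, 0.5]
gripper_width: 0.707
time_s: 0.98
tcp_pos: [0.4122, 0.1175, 0.2228]
ee_rot: [[-0.346, -0.938, 0.0], [-0.938, 0.346, 0.001], [-0.001, -0.0, -1.0]]
wrist_force: [-0.2, -0.4, 0.5]
gripper_width: 0.34
time_s: 1.4
tcp_pos: [0.4127, 0.1169, 0.2224]
ee_rot: [[-0.823, -0.569, -0.0], [-0.569, 0.823, -0.0], [0.0, 0.0, -1.0]]
wrist_force: [0.5, 0.5, 0.3]
gripper_width: 0.289
time_s: 1.82
tcp_pos: [0.4127, 0.1169, 0.2224]
ee_rot: [[-1.0, 0.006, -0.0], [0.006, 1.0, -0.0], [0.0, -0.0, -1.0]]
wrist_force: [0.0, -0.9, 0.4]
gripper_width: 0.286
time_s: 2.23
tcp_pos: [0.4129, 0.117, 0.2225]
ee_rot: [[-0.975, 0.223, -0.0], [0.223, 0.975, -0.0], [0.0, -0.0, -1.0]]
wrist_force: [0.1, -0.3, 0.4]
gripper_width: 0.288
w1 dict_keys(['fx', 'fy', 'cx', 'cy', 'world_to_cam'])
[0.4128932  0.1169712  0.22248989] [[-9.74766213e-01  2.23228139e-01 -1.69859485e-04]
 [ 2.23228152e-01  9.74766222e-01 -6.31648064e-05]
 [ 1.51473127e-04 -9.94883381e-05 -9.99999984e-01]] [ 3.76767671e+01  2.52070667e+00 -2.51674100e+01 -3.48250565e-03
 -6.23217982e+01 -1.40573858e+02] 0.28998587515985574
```

View pics/w1.png

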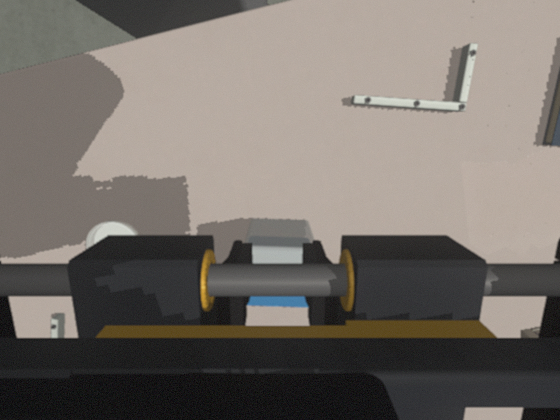

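```bash
python3 - <<'E'
from h import *
crop('w1',190,200,360,325,4)
E
```

```text
(no output)
```

View pics/w1_c190_200.png

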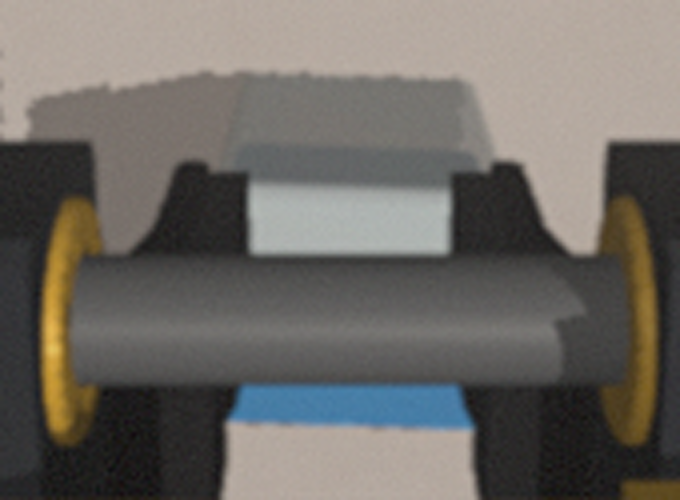

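```bash
python3 - <<'E'
from h import *
W=load('w1');w=lambda x,y:(W,190+x/4,200+y/4)
for n,p,z in [('bot R',w(240,76),0),('bot L',w(465,81),0),('topnear R',w(250,183),.102),('topnear L',w(450,186),.102),('topfar R',w(232,420),.102),('topfar L',w(475,430),.102)]:
    print(n,np.round(onz(*p,z),4))
E
```

```text
bot R [0.4433 0.0789 0.    ]
bot L [0.4593 0.1422 0.    ]
topnear R [0.4421 0.0895 0.102 ]
topnear L [0.4525 0.1317 0.102 ]
topfar R [0.4965 0.0719 0.102 ]
topfar L [0.5113 0.1252 0.102 ]
```

Crop: the box's lower lid edge is at (250,219) to (306,220), giving a face at (0.443, 0.079) to (0.459, 0.142). This agrees with the scene camera. I'll descend behind it to 92 mm.

```bash
python3 -m jog '[[0,0,3.2,0,0,1.4],[0,0,3.2,0,0,0],[0,0,3.3,0,0,0],[0,0,3.3,0,0,0],[0,0,0,0,0,0]]'
python3 -m jog '[[-0.8,0,0,0,0,0],[-0.8,0,0,0,0,0],[-0.4,0,0,0,0,0],[-0.4,0,0,0,0,0],[0,0,0,0,0,0]]'
python3 - <<'E'
from h import *
snap('scene','s2')
crop('s2',150,130,350,280,4)
E
```

```text
time_s: 2.7
tcp_pos: [0.409, 0.1145, 0.0875]
ee_rot: [[-0.968, 0.249, -0.011], [0.249, 0.968, -0.007], [0.009, -0.009, -1.0]]
wrist_force: [-0.9, -0.2, -0.7]
gripper_width: 0.288
time_s: 3.12
tcp_pos: [0.4379, 0.1114, 0.0939]
ee_rot: [[-0.968, 0.249, 0.003], [0.249, 0.968, 0.002], [-0.002, 0.003, -1.0]]
wrist_force: [-0.2, 0.1, 0.0]
gripper_width: 0.289
s2 dict_keys(['fx', 'fy', 'cx', 'cy', 'world_to_cam'])
```

View pics/s2_c150_130.png

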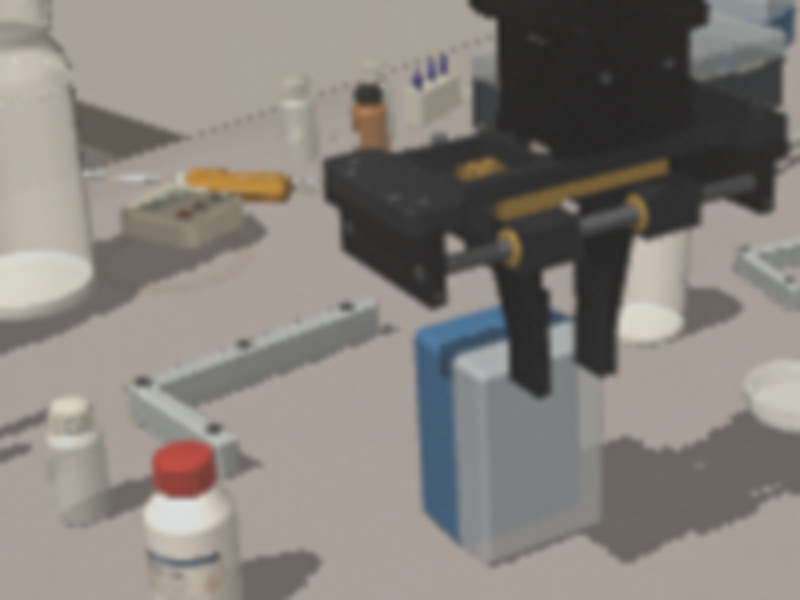

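Crop: both fingers stand just behind the lid face, their tips at about (282,228) and (300,223), a little below the box's top. I'll push gently.

```bash
python3 -m jog '[[-0.5,0,0,0,0,0],[-0.5,0,0,0,0,0],[-0.5,0,0,0,0,0],[-0.5,0,0,0,0,0],[-0.5,0,0,0,0,0]]'
python3 - <<'E'
from h import *
snap('scene','s3')
crop('s3',150,130,350,280,4)
E
```

```text
time_s: 3.58
tcp_pos: [0.461, 0.1047, 0.0926]
ee_rot: [[-0.969, 0.249, 0.0], [0.249, 0.969, 0.0], [-0.0, 0.0, -1.0]]
wrist_force: [-0.4, -0.0, -0.0]
gripper_width: 0.289
s3 dict_keys(['fx', 'fy', 'cx', 'cy', 'world_to_cam'])
```

View pics/s3_c150_130.png

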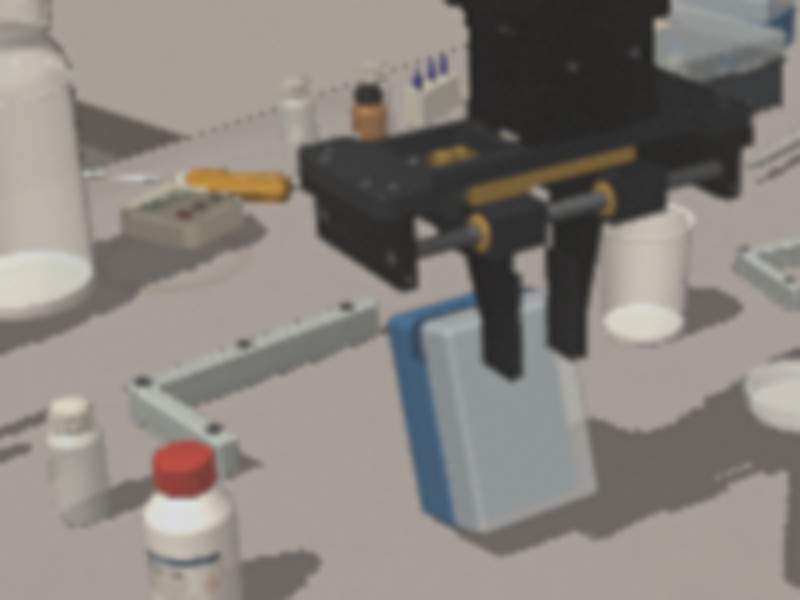

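Crop: the box is tilting about its far bottom edge, about (262,263), which hasn't slid. I'll keep pushing.

```bash
python3 -m jog '[[-0.5,0,0,0,0,0],[-0.5,0,0,0,0,0],[-0.5,0,0,0,0,0],[-0.5,0,0,0,0,0],[-0.5,0,0,0,0,0]]'
python3 -m jog '[[-0.3,0,0,0,0,0],[-0.3,0,0,0,0,0],[0,0,0,0,0,0],[0,0,0,0,0,0],[0,0,0,0,0,0]]'
python3 - <<'E'
from h import *
snap('scene','s4')
crop('s4',150,130,350,280,4)
E
```

```text
time_s: 4.05
tcp_pos: [0.4852, 0.0985, 0.0925]
ee_rot: [[-0.969, 0.249, 0.0], [0.249, 0.969, -0.0], [-0.0, -0.0, -1.0]]
wrist_force: [-0.7, 0.7, 0.4]
gripper_width: 0.286
time_s: 4.47
tcp_pos: [0.4903, 0.0971, 0.0925]
ee_rot: [[-0.969, 0.249, -0.0], [0.249, 0.969, -0.0], [0.0, -0.0, -1.0]]
wrist_force: [-1.2, -0.2, -0.8]
gripper_width: 0.293
s4 dict_keys(['fx', 'fy', 'cx', 'cy', 'world_to_cam'])
```

View pics/s4_c150_130.png

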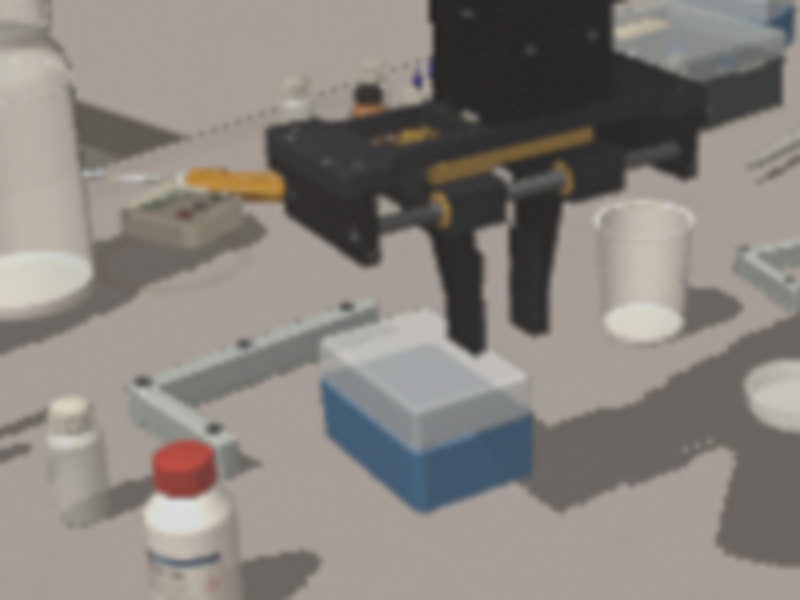

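Crop: the box lies on its blue base, lid up. Its bottom corners are at (256,258), (282,248) and (232,238). I'll measure it.

```bash
python3 - <<'E'
from h import *
S=load('s4');s=lambda x,y:(S,150+x/4,130+y/4)
for n,p,z in [('nearL b',s(425,511),0),('nearR b',s(531,475),0),('farL b',s(328,434),0),('nearL t',s(417,412),.057),('nearR t',s(530,377),.057),('farL t',s(320,345),.057),('farR t',s(435,312),.057)]:
    print(n,np.round(onz(*p,z),4))
E
```

```text
nearL b [0.5137 0.1266 0.    ]
nearR b [0.4974 0.0678 0.    ]
farL b [0.6067 0.1051 0.    ]
nearL t [0.5114 0.1309 0.057 ]
nearR t [0.4945 0.0703 0.057 ]
farL t [0.5995 0.1122 0.057 ]
farR t [0.5821 0.047  0.057 ]
```

Box centre is about (0.554, 0.087), yaw about -14.5°. The target centre is about (0.634, 0.121), yaw -5.5°. I'll back off, go down to 28 mm, and advance to just short of contact.

```bash
python3 -m jog '[[1.8,0.35,0,0,0,0],[1.8,0,0,0,0,0],[0,0,3.2,0,0,0],[0,0,3.2,0,0,0],[0,0,0,0,0,0]]'
python3 -m jog '[[-1,0,0,0,0,0],[-1,0,0,0,0,0],[-0.8,0,0,0,0,0],[-0.5,0,0,0,0,0],[0,0,0,0,0,0]]'
python3 - <<'E'
from h import *
snap('wrist','w5');snap('scene','s5')
crop('s5',150,130,350,280,4)
E
```

```text
time_s: 4.93
tcp_pos: [0.4525, 0.1076, 0.0245]
ee_rot: [[-0.968, 0.249, -0.009], [0.249, 0.968, -0.005], [0.008, -0.007, -1.0]]
wrist_force: [-0.5, -0.2, -0.7]
gripper_width: 0.288
time_s: 5.35
tcp_pos: [0.4908, 0.1014, 0.0298]
ee_rot: [[-0.968, 0.25, 0.003], [0.25, 0.968, 0.002], [-0.003, 0.002, -1.0]]
wrist_force: [-0.4, 0.0, 0.1]
gripper_width: 0.284
w5 dict_keys(['fx', 'fy', 'cx', 'cy', 'world_to_cam'])
s5 dict_keys(['fx', 'fy', 'cx', 'cy', 'world_to_cam'])
```

View pics/s5_c150_130.png

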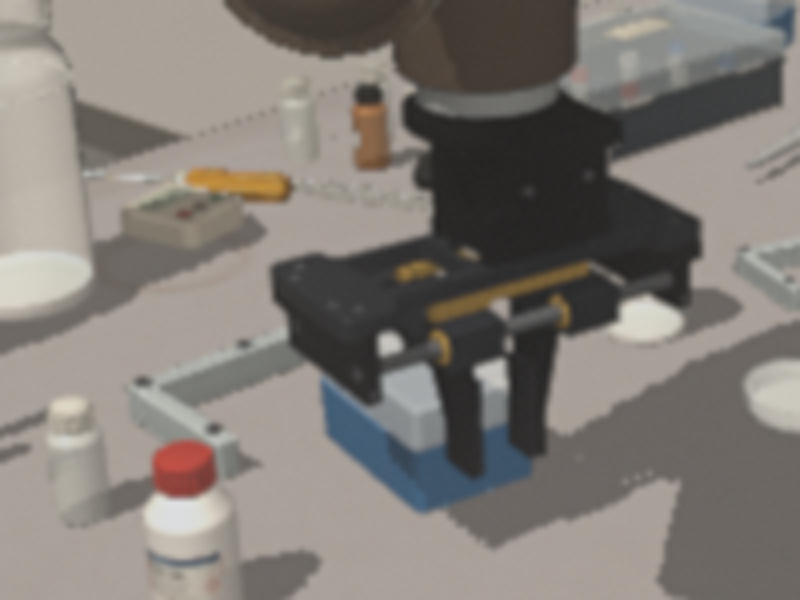

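View pics/w5.png

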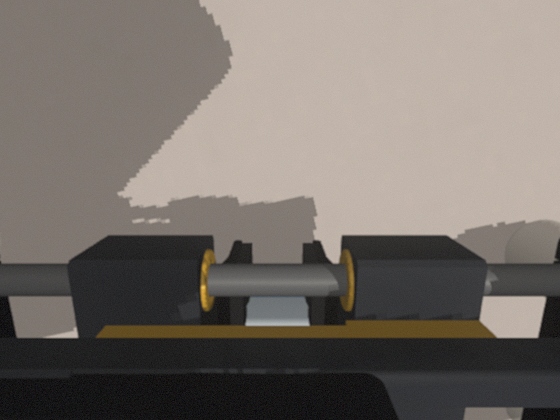

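Scene crop: the fingers stand centred behind the near end, tips at (266,248) and (282,244), with the way ahead clear. I'll push forward while turning 9° to line the box up with the stop.

```bash
python3 -m jog '[[-0.4,0,0,0,0,-0.2],[-0.4,0,0,0,0,-0.3],[-0.4,0,0,0,0,-0.5],[-0.4,0,0,0,0,-0.5],[-0.4,0,0,0,0,-0.5]]'
python3 -m jog '[[-0.4,0,0,0,0,-0.5],[-0.4,0,0,0,0,-0.5],[-0.4,0,0,0,0,-0.5],[-0.4,0,0,0,0,-0.5],[-0.4,0,0,0,0,-0.5]]'
python3 - <<'E'
from h import *
snap('scene','s6')
crop('s6',150,130,350,280,4)
E
```

```text
time_s: 5.87
tcp_pos: [0.5079, 0.0963, 0.0285]
ee_rot: [[-0.977, 0.214, -0.001], [0.214, 0.977, -0.0], [0.001, -0.0, -1.0]]
wrist_force: [-0.9, -0.1, 1.2]
gripper_width: 0.285
time_s: 6.28
tcp_pos: [0.5278, 0.0924, 0.0285]
ee_rot: [[-0.985, 0.171, -0.0], [0.171, 0.985, -0.0], [0.0, -0.0, -1.0]]
wrist_force: [-1.3, -0.6, -0.4]
gripper_width: 0.285
s6 dict_keys(['fx', 'fy', 'cx', 'cy', 'world_to_cam'])
```

View pics/s6_c150_130.png

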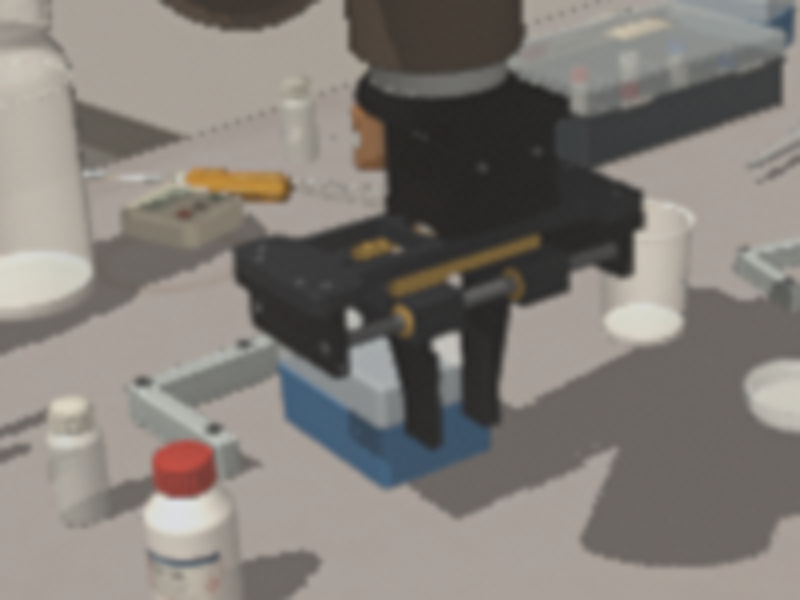

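```bash
cat >> h.py <<'E'
C0=np.array([.688,.1505]);XA=np.array([.9954,-.0957]);YA=np.array([.0957,.9954])
def stop(p): d=np.array(p)[:2]-C0; return np.round([d@XA,d@YA],4)
E
python3 - <<'E'
from h import *
S=load('s6');s=lambda x,y:(S,150+x/4,130+y/4)
for n,p,z in [('nearL b',s(388,488),0),('nearR b',s(491,449),0),('farL b',s(287,415),0)]:
    q=onz(*p,z);print(n,np.round(q,4),stop(q))
print(stop([.5278,.0924]))
E
```

```text
nearL b [0.543  0.1231 0.    ] [-0.1417 -0.0411]
nearR b [0.5305 0.0615 0.    ] [-0.1482 -0.1036]
farL b [0.6391 0.1052 0.    ] [-0.0443 -0.0498]
[-0.1539 -0.0732]
```

```bash
python3 -m jog '[[-0.4,0,0,0,0,-0.5],[-0.4,0,0,0,0,-0.5],[-0.4,0,0,0,0,-0.5],[-0.4,0,0,0,0,-0.5],[-0.4,0,0,0,0,-0.5]]'
python3 -m jog '[[-0.4,0,0,0,0,-0.5],[-0.4,0,0,0,0,-0.5],[-0.4,0,0,0,0,-0.4],[-0.3,0,0,0,0,-0.3],[0,0,0,0,0,0]]'
python3 - <<'E'
from h import *
snap('scene','s7')
crop('s7',130,130,330,280,4)
print(stop(sense()['tcp_pos']))
E
```

```text
time_s: 6.75
tcp_pos: [0.5476, 0.0894, 0.0285]
ee_rot: [[-0.992, 0.128, 0.0], [0.128, 0.992, 0.0], [-0.0, 0.0, -1.0]]
wrist_force: [-1.0, -0.2, 0.2]
gripper_width: 0.288
time_s: 7.17
tcp_pos: [0.5631, 0.0878, 0.0286]
ee_rot: [[-0.995, 0.099, 0.001], [0.099, 0.995, 0.0], [-0.001, 0.0, -1.0]]
wrist_force: [-0.6, -0.2, 0.0]
gripper_width: 0.289
s7 dict_keys(['fx', 'fy', 'cx', 'cy', 'world_to_cam'])
[-0.1187 -0.0744]
```

View pics/s7_c130_130.png

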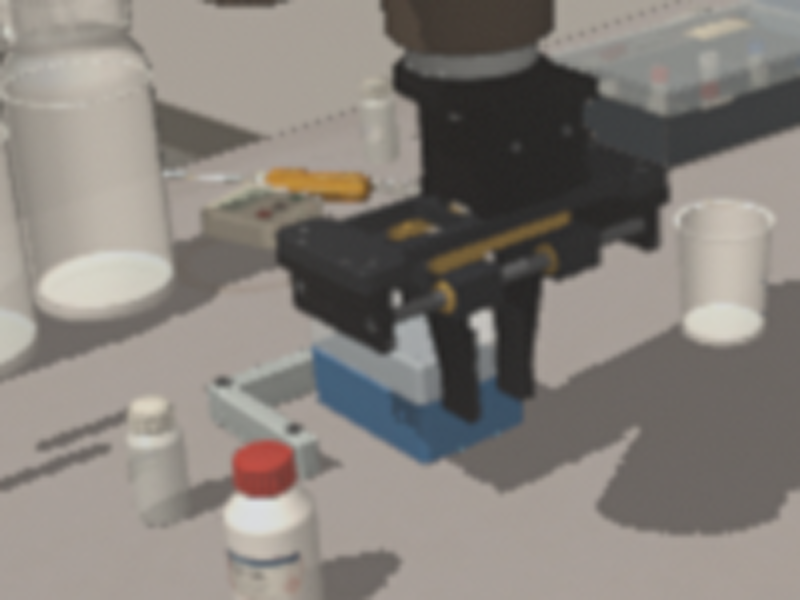

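Crop: the box is now square to the stop and just short of the back bar, with about 40 mm left to the side bar. Next I'll back off, rise, turn the jaws by 90°, and come to its right side.

```bash
python3 -m jog '[[1,0,0,0,0,0],[1,0,0,0,0,0],[0,0,-3,0,0,0],[0,0,-3,0,0,0],[0,0,-3,0,0,0]]' 5
python3 -m jog '[[0,0,0,0,0,-6],[0,0,0,0,0,-7],[0,0,0,0,0,-7],[0,0,0,0,0,-7],[0,0,0,0,0,-7]]'
python3 -m jog '[[0,0,0,0,0,-7],[0,0,0,0,0,-7],[0,0,0,0,0,-7],[0,0,0,0,0,-7],[0,0,0,0,0,-7]]'
python3 -m jog '[[0,0,0,0,0,-7],[0,0,0,0,0,-7],[0,0,0,0,0,-7],[0,0,0,0,0,0],[0,0,0,0,0,0]]'
python3 -m jog '[[2,0,0,0,0,0],[2,-2,0,0,0,0],[2,-2,0,0,0,0],[1.6,-2,0,0,0,0],[0,-2.1,0,0,0,0]]'
python3 -m jog '[[0,0,0,0,0,0],[0,0,0,0,0,0],[0,0,0,0,0,0],[0,0,0,0,0,0],[0,0,0,0,0,0]]'
python3 - <<'E'
from h import *
snap('scene','s8');snap('wrist','w8');snap('side','d8')
crop('s8',130,150,330,300,4)
print(stop(sense()['tcp_pos']))
E
```

```text
time_s: 7.63
tcp_pos: [0.5404, 0.0896, 0.1192]
ee_rot: [[-0.995, 0.099, -0.002], [0.099, 0.995, -0.001], [0.002, -0.001, -1.0]]
wrist_force: [1.5, 0.7, 0.7]
gripper_width: 0.538
time_s: 8.05
tcp_pos: [0.5408, 0.0898, 0.1187]
ee_rot: [[-0.877, -0.48, -0.0], [-0.48, 0.877, 0.0], [0.0, 0.0, -1.0]]
wrist_force: [0.1, 1.1, 0.2]
gripper_width: 0.574
time_s: 8.47
tcp_pos: [0.5407, 0.0898, 0.1185]
ee_rot: [[-0.444, -0.896, -0.001], [-0.896, 0.444, -0.0], [0.0, 0.001, -1.0]]
wrist_force: [-0.9, 0.2, -0.3]
gripper_width: 0.574
time_s: 8.88
tcp_pos: [0.5412, 0.0897, 0.1186]
ee_rot: [[-0.102, -0.995, -0.0], [-0.995, 0.102, 0.0], [0.0, 0.0, -1.0]]
wrist_force: [-0.5, -0.7, 0.3]
gripper_width: 0.578
time_s: 9.3
tcp_pos: [0.6147, 0.0035, 0.1186]
ee_rot: [[-0.105, -0.994, -0.001], [-0.994, 0.105, -0.0], [0.0, 0.001, -1.0]]
wrist_force: [-0.3, -0.3, -0.2]
gripper_width: 0.576
time_s: 9.72
tcp_pos: [0.6144, 0.0065, 0.1187]
ee_rot: [[-0.099, -0.995, -0.0], [-0.995, 0.099, 0.0], [-0.0, 0.0, -1.0]]
wrist_force: [0.3, -0.4, 0.1]
gripper_width: 0.573
s8 dict_keys(['fx', 'fy', 'cx', 'cy', 'world_to_cam'])
w8 dict_keys(['fx', 'fy', 'cx', 'cy', 'world_to_cam'])
d8 dict_keys(['fx', 'fy', 'cx', 'cy', 'world_to_cam'])
[-0.059  -0.1504]
```

View pics/s8_c130_150.png

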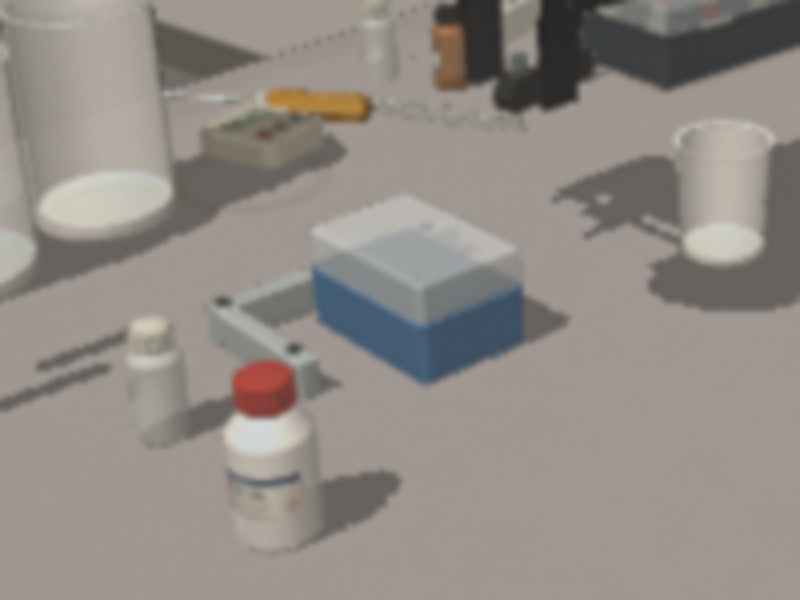

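View pics/w8.png

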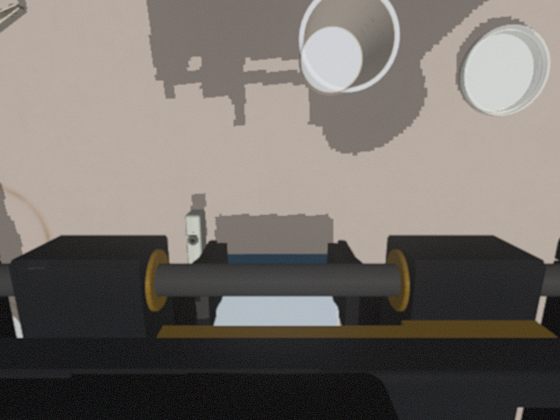

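```bash
python3 - <<'E'
from h import *
W=load('w8')
crop('w8',170,195,370,345,4)
S=load('s8');s=lambda x,y:(S,130+x/4,150+y/4)
for n,p,z in [('nearL b',s(428,382),0),('nearR b',s(522,340),0),('farL b',s(320,325),0),('farL t',s(312,233),.057),('nearL t',s(425,288),.057),('Ahole c',s(222,301),.025),('Ahole s',s(294,348),.025)]:
    q=onz(*p,z);print(n,np.round(q,4),stop(q))
for n,p,z in [('a',(W,228,253),0),('b',(W,328,253),0),('barend in',(W,203,212),.025),('barend out',(W,188,212),.025)]:
    q=onz(*p,z);print(n,np.round(q,4),stop(q))
E
```

```text
nearL b [0.5771 0.1184 0.    ] [-0.1073 -0.0426]
nearR b [0.5716 0.0556 0.    ] [-0.1068 -0.1056]
farL b [0.6673 0.1141 0.    ] [-0.0171 -0.0382]
farL t [0.6638 0.1163 0.057 ] [-0.0208 -0.0363]
nearL t [0.5709 0.1216 0.057 ] [-0.1138 -0.04  ]
Ahole c [0.6902 0.1593 0.025 ] [0.0013 0.0089]
Ahole s [0.6205 0.1674 0.025 ] [-0.0688  0.0104]
a [0.6611 0.044  0.    ] [-0.0166 -0.1086]
b [0.5746 0.0526 0.    ] [-0.1035 -0.1083]
barend in [ 6.71e-01 -1.00e-04  2.50e-02] [-0.0025 -0.1515]
barend out [ 0.6825 -0.0012  0.025 ] [ 0.009  -0.1516]
```

View pics/w8_c170_195.png

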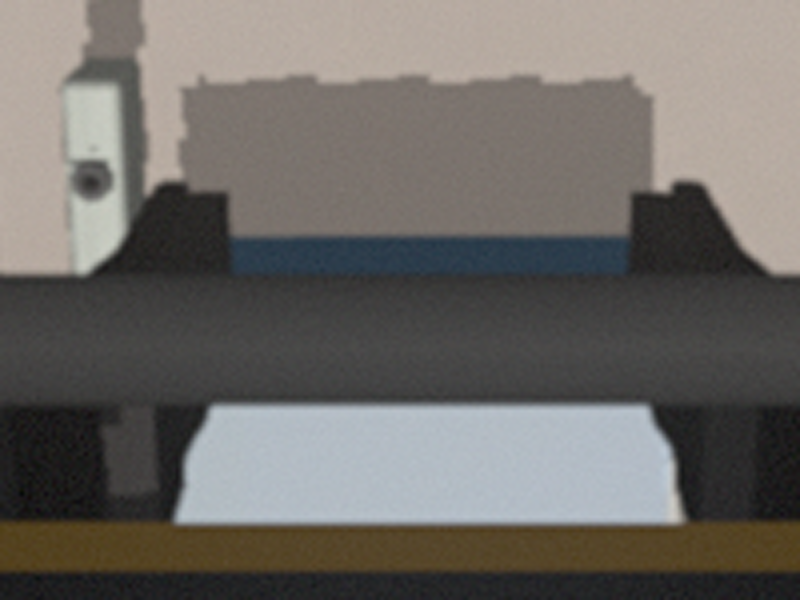

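Wrist crop: the right side of the box (row 254) is parallel to the tool at stop y = -0.108, between the fingers and clear of the back bar. I'll descend and push left.

```bash
python3 -m jog '[[0,0,3,0,0,0],[0,0,3,0,0,0],[0,0,2,0,0,0],[0,0,1,0,0,0],[0,0,0,0,0,0]]'
python3 -m jog '[[-0.6,0,0,0,0,0],[-0.6,0,0,0,0,0],[-0.6,0,0,0,0,0],[-0.6,0,0,0,0,0],[-0.4,0,0,0,0,0]]'
python3 -m jog '[[-0.4,0,0,0,0,0],[-0.4,0,0,0,0,0],[-0.4,0,0,0,0,0],[-0.4,0,0,0,0,0],[-0.4,0,0,0,0,0]]'
python3 - <<'E'
from h import *
snap('scene','s9')
crop('s9',130,150,330,300,4)
print(stop(sense()['tcp_pos']))
E
```

```text
time_s: 10.28
tcp_pos: [0.6135, 0.0058, 0.0261]
ee_rot: [[-0.099, -0.995, -0.005], [-0.995, 0.099, -0.001], [0.002, 0.005, -1.0]]
wrist_force: [-0.4, 0.1, 0.2]
gripper_width: 0.573
time_s: 10.7
tcp_pos: [0.6188, 0.0351, 0.0297]
ee_rot: [[-0.098, -0.995, 0.002], [-0.995, 0.098, 0.001], [-0.001, -0.002, -1.0]]
wrist_force: [1.0, 1.3, 1.2]
gripper_width: 0.574
time_s: 11.12
tcp_pos: [0.62, 0.054, 0.0285]
ee_rot: [[-0.099, -0.995, -0.0], [-0.995, 0.099, -0.0], [0.0, 0.0, -1.0]]
wrist_force: [-0.6, -2.2, 1.4]
gripper_width: 0.571
s9 dict_keys(['fx', 'fy', 'cx', 'cy', 'world_to_cam'])
[-0.0583 -0.1018]
```

View pics/s9_c130_150.png

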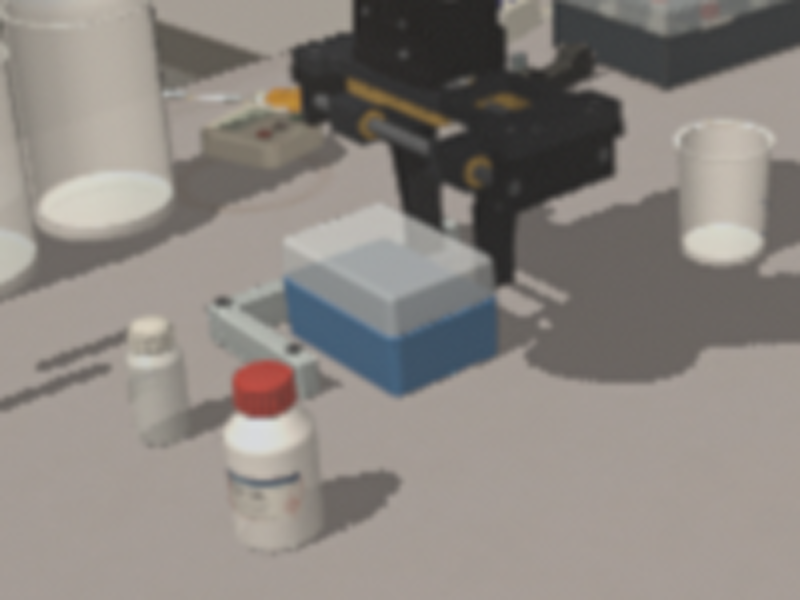

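The box slides squarely towards the side bar, with about 22 mm to go.

```bash
python3 -m jog '[[-0.4,0,0,0,0,0],[-0.4,0,0,0,0,0],[-0.4,0,0,0,0,0],[-0.4,0,0,0,0,0],[-0.3,0,0,0,0,0]]'
python3 -m jog '[[-0.1,0,0,0,0,0],[-0.1,0,0,0,0,0],[0,0,0,0,0,0],[0,0,0,0,0,0],[0,0,0,0,0,0]]'
python3 -m jog '[[-0.1,0,0,0,0,0],[-0.1,0,0,0,0,0],[0,0,0,0,0,0],[0,0,0,0,0,0],[0,0,0,0,0,0]]'
python3 - <<'E'
from h import *
snap('scene','s10')
crop('s10',130,150,330,300,4)
print(stop(sense()['tcp_pos']))
E
```

```text
time_s: 11.58
tcp_pos: [0.6219, 0.0732, 0.0285]
ee_rot: [[-0.099, -0.995, -0.0], [-0.995, 0.099, 0.0], [-0.0, 0.0, -1.0]]
wrist_force: [-0.7, -0.2, 0.7]
gripper_width: 0.574
time_s: 12.0
tcp_pos: [0.6222, 0.0747, 0.0286]
ee_rot: [[-0.099, -0.995, 0.0], [-0.995, 0.099, 0.0], [-0.0, -0.0, -1.0]]
wrist_force: [-0.3, 0.3, -0.2]
gripper_width: 0.575
time_s: 12.42
tcp_pos: [0.622, 0.0762, 0.0286]
ee_rot: [[-0.1, -0.995, -0.001], [-0.995, 0.1, -0.0], [0.001, 0.001, -1.0]]
wrist_force: [-0.8, -2.8, 1.9]
gripper_width: 0.577
s10 dict_keys(['fx', 'fy', 'cx', 'cy', 'world_to_cam'])
[-0.0586 -0.0803]
```

View pics/s10_c130_150.png

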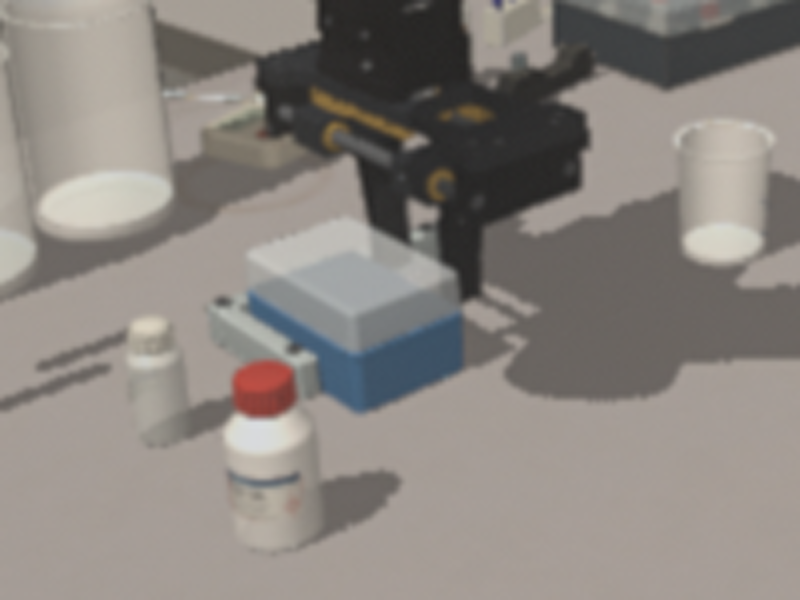

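```bash
python3 -m jog '[[-0.1,0,0,0,0,0],[-0.1,0,0,0,0,0],[0,0,0,0,0,0],[0,0,0,0,0,0],[0,0,0,0,0,0]]'
python3 -m jog '[[-0.1,0,0,0,0,0],[0,0,0,0,0,0],[0,0,0,0,0,0],[0,0,0,0,0,0],[0,0,0,0,0,0]]'
```

```text
time_s: 12.88
tcp_pos: [0.6217, 0.0766, 0.0286]
ee_rot: [[-0.101, -0.995, -0.002], [-0.995, 0.101, -0.002], [0.003, 0.002, -1.0]]
wrist_force: [0.5, -8.1, 2.1]
gripper_width: 0.572
time_s: 13.3
tcp_pos: [0.6217, 0.0767, 0.0285]
ee_rot: [[-0.101, -0.995, -0.003], [-0.995, 0.101, -0.004], [0.004, 0.003, -1.0]]
wrist_force: [0.8, -11.4, 3.1]
gripper_width: 0.573
```

The force rises to 11 N without motion, so the side is flush against the side bar. I'll back off, rise, turn back, and go behind the near end for the last push.

```bash
python3 -m jog '[[1.2,0,0,0,0,0],[1.5,0,0,0,0,0],[0,0,-3,0,0,0],[0,0,-3,0,0,0],[0,0,-3,0,0,0]]' 2.5
python3 -m jog '[[0,2,0,0,0,0],[-1.8,2,0,0,0,0],[-1.8,2,0,0,0,0],[-1.8,2,0,0,0,0],[-1.6,1.1,0,0,0,0]]'
python3 -m jog '[[0,0,0,0,0,6],[0,0,0,0,0,7],[0,0,0,0,0,7],[0,0,0,0,0,7],[0,0,0,0,0,7]]'
python3 -m jog '[[0,0,0,0,0,7],[0,0,0,0,0,7],[0,0,0,0,0,7],[0,0,0,0,0,7],[0,0,0,0,0,7]]'
python3 -m jog '[[0,0,0,0,0,7],[0,0,0,0,0,7],[0,0,0,0,0,7],[0,0,0,0,0,0],[0,0,0,0,0,0]]'
python3 - <<'E'
from h import *
snap('scene','s11');snap('wrist','w11')
crop('s11',130,150,330,300,4)
print(stop(sense()['tcp_pos']))
E
```

```text
time_s: 13.72
tcp_pos: [0.6198, 0.0521, 0.1191]
ee_rot: [[-0.1, -0.995, -0.0], [-0.995, 0.1, 0.0], [-0.0, 0.001, -1.0]]
wrist_force: [0.8, 0.1, -0.4]
gripper_width: 0.32
time_s: 14.13
tcp_pos: [0.5346, 0.1321, 0.1188]
ee_rot: [[-0.099, -0.995, 0.0], [-0.995, 0.099, 0.001], [-0.001, 0.0, -1.0]]
wrist_force: [-1.2, 1.0, -0.3]
gripper_width: 0.285
time_s: 14.55
tcp_pos: [0.5365, 0.1316, 0.1187]
ee_rot: [[-0.643, -0.766, 0.001], [-0.766, 0.643, 0.001], [-0.002, 0.0, -1.0]]
wrist_force: [0.8, -0.7, 0.5]
gripper_width: 0.284
time_s: 14.97
tcp_pos: [0.5366, 0.1315, 0.1186]
ee_rot: [[-0.966, -0.258, 0.001], [-0.258, 0.966, 0.001], [-0.001, 0.001, -1.0]]
wrist_force: [0.4, 0.7, 0.3]
gripper_width: 0.29
time_s: 15.38
tcp_pos: [0.5365, 0.1314, 0.1186]
ee_rot: [[-0.995, 0.096, 0.001], [0.096, 0.995, 0.001], [-0.001, 0.001, -1.0]]
wrist_force: [0.1, 0.7, -0.4]
gripper_width: 0.29
s11 dict_keys(['fx', 'fy', 'cx', 'cy', 'world_to_cam'])
w11 dict_keys(['fx', 'fy', 'cx', 'cy', 'world_to_cam'])
[-0.1491 -0.0335]
```

View pics/s11_c130_150.png

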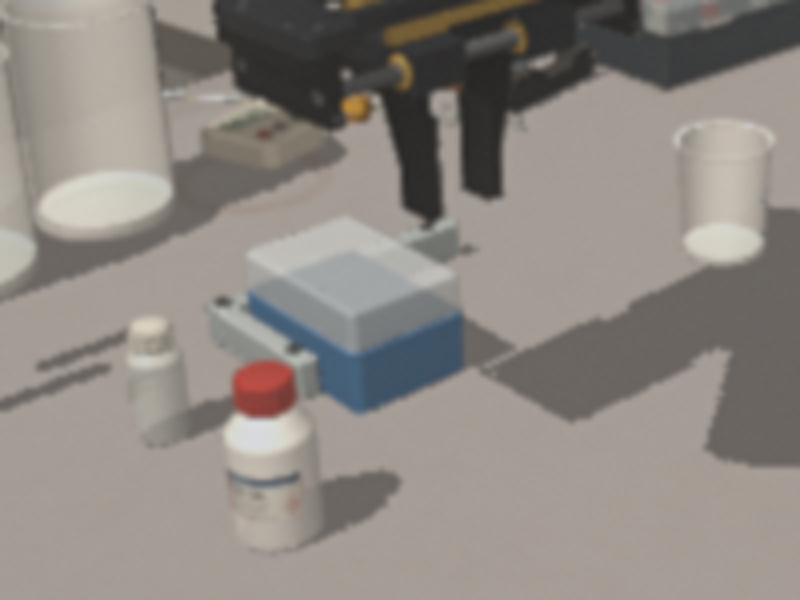

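View pics/w11.png

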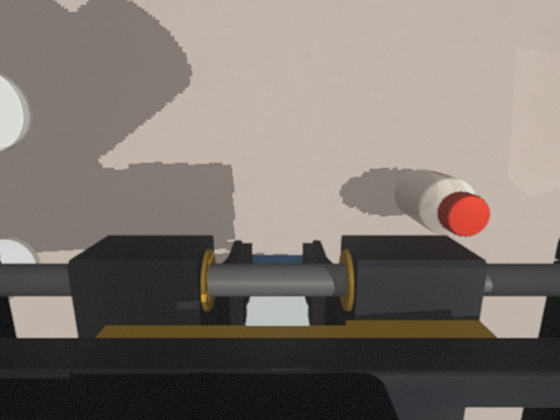

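Scene crop: the box sits against the side bar, about 8 mm from the back bar, with the bottle and vial untouched. I'll descend behind it, a little right of centre and a bit higher so the body clears the bottle's 80 mm, and push.

```bash
python3 -m jog '[[0,-0.6,0,0,0,0],[0,0,3,0,0,0],[0,0,3,0,0,0],[0,0,1.6,0,0,0],[0,0,0.7,0,0,0]]'
python3 -m jog '[[-0.6,0,0,0,0,0],[-0.6,0,0,0,0,0],[-0.6,0,0,0,0,0],[-0.6,0,0,0,0,0],[-0.4,0,0,0,0,0]]'
python3 -m jog '[[-0.3,0,0,0,0,0],[-0.3,0,0,0,0,0],[-0.2,0,0,0,0,0],[0,0,0,0,0,0],[0,0,0,0,0,0]]'
python3 -m jog '[[-0.1,0,0,0,0,0],[-0.1,0,0,0,0,0],[0,0,0,0,0,0],[0,0,0,0,0,0],[0,0,0,0,0,0]]'
```

```text
time_s: 15.9
tcp_pos: [0.534, 0.1243, 0.0329]
ee_rot: [[-0.995, 0.099, -0.005], [0.099, 0.995, -0.002], [0.004, -0.003, -1.0]]
wrist_force: [-0.2, -0.9, 0.4]
gripper_width: 0.286
time_s: 16.32
tcp_pos: [0.5655, 0.1231, 0.0368]
ee_rot: [[-0.995, 0.099, 0.003], [0.099, 0.995, 0.001], [-0.003, 0.002, -1.0]]
wrist_force: [-0.0, 0.4, -0.4]
gripper_width: 0.288
time_s: 16.73
tcp_pos: [0.5718, 0.122, 0.0356]
ee_rot: [[-0.995, 0.099, 0.001], [0.099, 0.995, 0.0], [-0.001, 0.0, -1.0]]
wrist_force: [0.6, -0.3, -0.2]
gripper_width: 0.29
time_s: 17.15
tcp_pos: [0.5735, 0.1217, 0.0355]
ee_rot: [[-0.995, 0.099, -0.0], [0.099, 0.995, -0.0], [0.0, -0.0, -1.0]]
wrist_force: [-0.5, 0.8, 0.7]
gripper_width: 0.287
```

```bash
python3 -m jog '[[-0.1,0,0,0,0,0],[-0.1,0,0,0,0,0],[0,0,0,0,0,0],[0,0,0,0,0,0],[0,0,0,0,0,0]]'
python3 -m jog '[[-0.1,0,0,0,0,0],[-0.1,0,0,0,0,0],[0,0,0,0,0,0],[0,0,0,0,0,0],[0,0,0,0,0,0]]'
python3 - <<'E'
from h import *
snap('scene','s12')
crop('s12',130,150,330,300,4)
print(stop(sense()['tcp_pos']))
E
```

```text
time_s: 17.57
tcp_pos: [0.5744, 0.1215, 0.0354]
ee_rot: [[-0.995, 0.099, -0.002], [0.099, 0.995, -0.0], [0.002, -0.001, -1.0]]
wrist_force: [-4.0, 2.3, 2.7]
gripper_width: 0.287
time_s: 17.98
tcp_pos: [0.5744, 0.1213, 0.0353]
ee_rot: [[-0.995, 0.1, -0.006], [0.1, 0.995, -0.001], [0.006, -0.002, -1.0]]
wrist_force: [-9.8, 4.3, 5.7]
gripper_width: 0.29
s12 dict_keys(['fx', 'fy', 'cx', 'cy', 'world_to_cam'])
[-0.1102 -0.0399]
```

View pics/s12_c130_150.png

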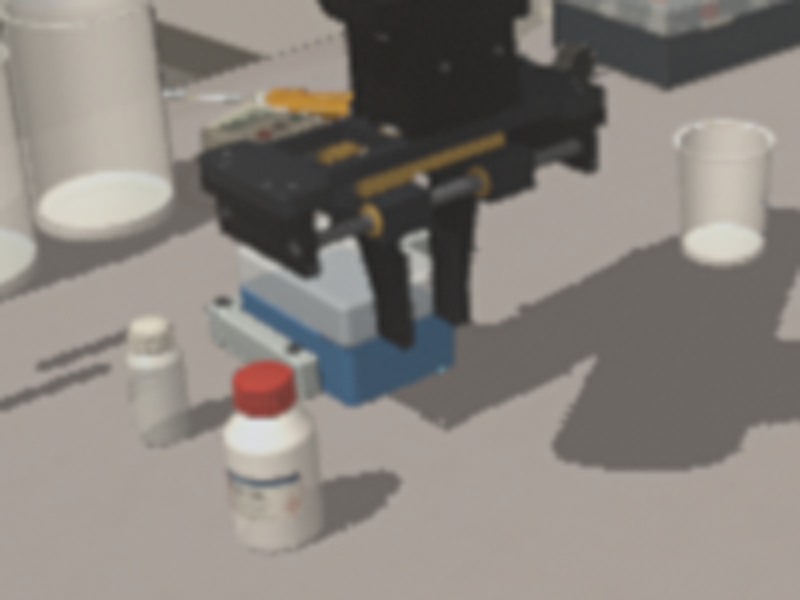

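The force rises to 10 N without motion, so the box is against the back bar too. I'll back off, rise, and look from above with the arm out of the way.

```bash
python3 -m jog '[[1,0,0,0,0,0],[1.5,0,0,0,0,0],[0,0,-3.5,0,0,0],[0,0,-4,0,0,0],[0,0,-4,0,0,0]]'
python3 -m jog '[[0,0,-4,0,0,0],[0,0,-4,0,0,0],[-3.5,0,-1,0,0,0],[-4,0,0,0,0,0],[-4,0,0,0,0,0]]'
python3 -m jog '[[-4,0,0,0,0,0],[-2.5,0,0,0,0,0],[0,0,0,0,0,0],[0,0,0,0,0,0],[0,0,0,0,0,0]]'
python3 - <<'E'
from h import *
snap('scene','s13');snap('wrist','w13');snap('side','d13')
crop('s13',130,150,330,300,4)
E
```

```text
time_s: 18.45
tcp_pos: [0.5526, 0.1236, 0.1515]
ee_rot: [[-0.995, 0.099, 0.0], [0.099, 0.995, -0.001], [-0.0, -0.001, -1.0]]
wrist_force: [1.3, 0.3, 0.2]
gripper_width: 0.286
time_s: 18.87
tcp_pos: [0.6693, 0.1126, 0.2439]
ee_rot: [[-0.995, 0.098, 0.007], [0.098, 0.995, 0.002], [-0.007, 0.003, -1.0]]
wrist_force: [0.2, 0.5, -0.3]
gripper_width: 0.287
time_s: 19.28
tcp_pos: [0.7316, 0.1058, 0.2402]
ee_rot: [[-0.995, 0.1, 0.0], [0.1, 0.995, -0.0], [-0.0, -0.0, -1.0]]
wrist_force: [0.2, -0.1, -0.6]
gripper_width: 0.287
s13 dict_keys(['fx', 'fy', 'cx', 'cy', 'world_to_cam'])
w13 dict_keys(['fx', 'fy', 'cx', 'cy', 'world_to_cam'])
d13 dict_keys(['fx', 'fy', 'cx', 'cy', 'world_to_cam'])
```

View pics/s13_c130_150.png

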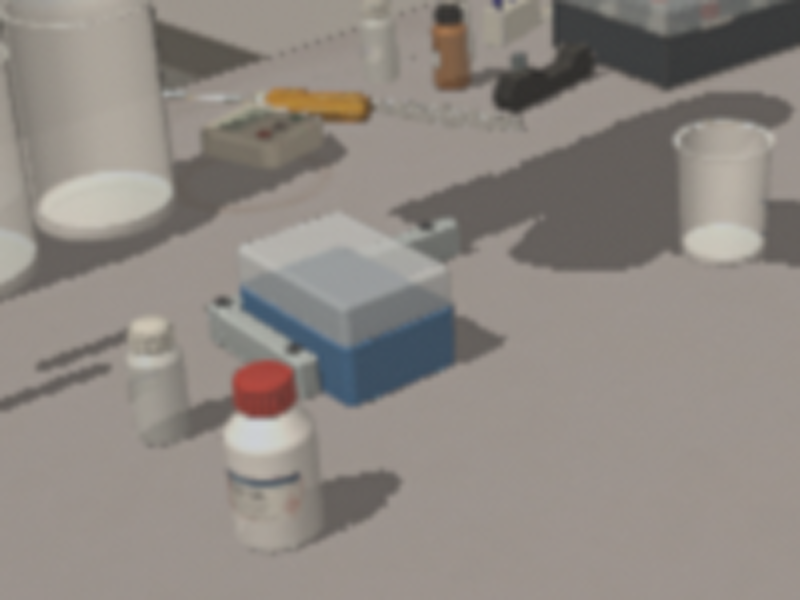

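View pics/w13.png

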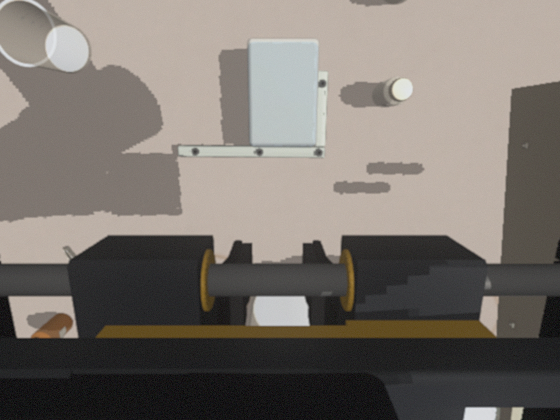

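```bash
python3 - <<'E'
from h import *
crop('w13',170,25,350,165,4)
E
```

```text
(no output)
```

View pics/w13_c170_25.png

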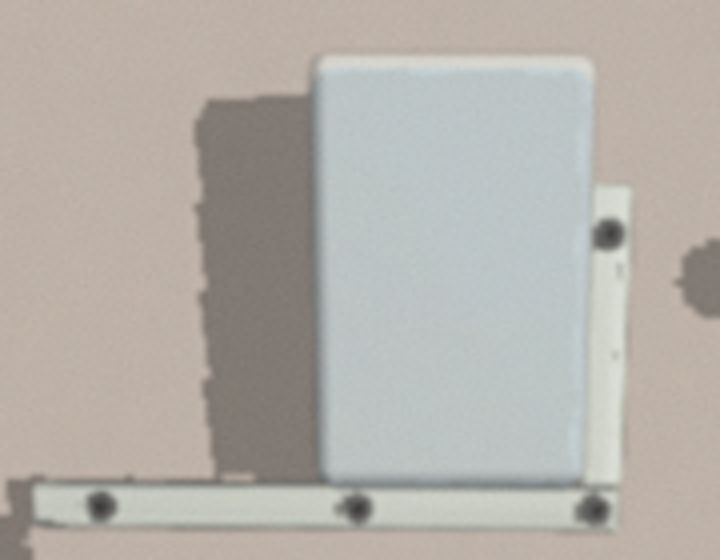

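```bash
python3 - <<'E'
from h import *
W=load('w13');w=lambda x,y,z:onz(W,170+x/4,25+y/4,z)[:2]
b=[w(315,56,.057),w(594,56,.057),w(584,482,.057),w(322,483,.057)]
hc,hm,hf,hs=w(593,509,.025),w(357,507,.025),w(100,504,.025),w(608,234,.025)
print('sizes',[np.round(np.linalg.norm(b[i]-b[(i+1)%4]),4) for i in range(4)])
ya=(hc-hf)/np.linalg.norm(hc-hf); xa=np.array([ya[1],-ya[0]])
xs=(hc-hs)/np.linalg.norm(hc-hs)
d=b[2]-b[1]; d2=b[3]-b[0]; e=b[1]-b[0]
an=lambda v:np.degrees(np.arctan2(v[1],v[0]))
print('yaw stop back',an(xa),'side',an(xs),'box',an(d),an(d2),an(e)-90)
# corner from hole centre: holes at bar mid-width: corner = hole -6mm x -6mm y
for ang in [an(xa)]:
    corner=hc-.006*xa-.006*ya
    c=np.mean(b,0)-corner; print('centre in stop',c@xa,c@ya,'corner',corner)
print(w(584,485,.025),stop(w(584,485,.025)))
# small things
for n,t,z in [('oil',(*(load('s13'),130+275/4,150+534/4),),0),('vial',(load('s13'),130+164/4,150+434/4),0),('beaker',(load('s13'),130+723/4,150+242/4),0)]: print(n,np.round(onz(*t,z),3))
print(sense()['time_s'])
E
```

```text
sizes [np.float64(0.0643), np.float64(0.0966), np.float64(0.0649), np.float64(0.0968)]
yaw stop back -6.249900061428567 side -7.168255279102763 box -5.463882828476325 -5.795566778624496 -5.685657339485985
centre in stop -0.050760516676654224 -0.03326627370557816 corner [0.69088241 0.15018505]
[0.69085418 0.15352009] [0.0026 0.0033]
oil [0.53  0.255 0.   ]
vial [0.639 0.237 0.   ]
beaker [ 0.565 -0.106  0.   ]
19.4333
```

Wrist crop: the box lies in the corner, its far end on the back bar (row 145) and its side on the side bar (column 317). Measured centre in the stop frame is (-0.051, -0.033), with the angle off by about 1°. The small things measure within a few mm of the start, and the arm is clear, so I'm handing in.

```bash
python3 -c "
from station import finish_job; print(finish_job())"
```

```text
the job is handed in; nothing more can be done
None
```

The box now lies on its base, lid up, against both bars of the 150 mm corner stop, and I handed the job in at about 19.5 s. I tipped it with both fingertips near its top. I then pushed it forward while turning it in line with the stop, pushed it left onto the side bar, and pushed its near end onto the back bar. It was never gripped or lifted.

**Contact:** at each bar the wrist force rose to about 10 N and the box stopped moving.

**Final position:** the overhead picture puts the box centre at (-0.051, -0.033) m in the stop's frame; a perfect fit would be (-0.051, -0.035) m. It is parallel to the bars to about 1° (limit 4°), and the arm was clear of everything.

**Small things:** the bottle, vial and beaker measured within about 4 mm of where they started. I did not re-measure the petri dish; the fingers and gripper never went near it.

**Disagreements:**
- The stop's corner differed by about 3 mm between cameras.
- The stop's two bars gave angles about 1° apart.
- The lid measured 97 x 64 mm instead of 102 x 70 mm, probably because its edges are rounded and inset.

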